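# Close up the bobbin winder and hold its cover down

### The arm

A 6-joint arm with a two-finger parallel gripper is mounted at the origin on the work surface. World frame = base frame: x ahead of the robot, y to its left, z up, the work surface at z = 0. Lengths are in mm, angles in degrees, forces in N, time in s.
With the tool pointing down it reaches from about 300 to 850 mm from the base axis. Payload 4.2 kg.
Tool frame: the origin (TCP) lies on the centre line of the jaws, within the pads' length; the fingertips stand env.nose_length ahead of it and the grasp point (between the pads) lies 2 mm behind it (env.nose_length is the distance from the TCP to the fingertips, in mm); z points along the fingers, y is the direction in which the jaws open and shut (so a half turn about z gives the same grasp; the last joint's range is limited). The gripper opens to 91 mm and grips with 3 to 60 N. Pads are 32 mm wide; open, the fingers measure 118 mm over their backs; the gripper's body (76 mm by 178 mm) begins 60 mm behind the grasp point.
Start: joints at [64.343, 18.312, 89.639, -0, 72.044, -1.146], TCP at [238.554, 523.195, 230.976] pointing down, gripper open.
Joint ranges: [-177.97, 177.97], [-48.28, 115.42], [12.27, 149.76], [-77.06, 257.06], [2.81, 150.46], [-146.56, 146.56]. Speed limits (degrees/s): [147.25, 147.25, 180, 180, 180, 180].

### API

Orientations are given as [roll, pitch, yaw] about the fixed x, y, z axes, in that order (R = Rz(yaw) Ry(pitch) Rx(roll)).
In Python, from workcell import env gives the robot as it stands. The module is installed in compiled form; this text tells all that it offers.
- The arm moves only by the tool jog_arm, never from a script. Its argument "deltas" is a list that holds one entry, the list of rows, each a list of 5 numbers: the shift along the tool's x, y, z in m, then the turn about the tool's z in degrees, then the finger opening in m, from 0 to 0.0912. A call has 1 to 20 rows; each row is the pose to reach, as a shift and turn from the pose commanded when the call began, along the tool's axes at that moment; what a row does not reach only later rows make up. A row lasts 1/12 s, in which the tool goes at most 41.7 mm and 7.16 degrees, less where a joint would pass 70% of its speed; a pose out of reach is approached as far as the arm can. A call with a gripper value outside its range is refused whole. The fingers move at their own pace and stop on an object; "grip_force" is the grip in N (left out, the last holds). Time passes only in rows, so rows that repeat a pose let the fingers close. It gives the time, the measured TCP pose, the force and the opening at its end, in the units of the state.
- env.state(): the state, without advancing time (a new reading comes with each control period).
- env.grab_frame(name): name is "side" or "top" or "wrist"; returns the picture (384x512x3 uint8, red, green, blue); there is no depth.
- env.camera_params(name): a dict with "fx", "fy", "cx", "cy" (pixels), "k1" (the pictures are not rectified: a ray, as slopes to the right and down, at radius r is drawn at 1 + k1 r^2 times it, then the intrinsics apply), "xyz" and "orientation" of the camera in the world. Camera axes: x right, y down, z forward; pixel columns grow to the right and rows downward; lengths in mm; the calibration is good to about 2 mm. A picture is of the moment at which its call begins: read the wrist's pose just before it. camera_params takes no time and is no camera call; for the wrist camera it gives the pose at the moment of the call.
- env.job_done(): hands the job in, once; it reports no verdict.
Trained networks look in the newest picture that a camera, given by its name, has taken for a name from the list of things; names that differ only in an ending like _2 or _b are one class to them, and where a whole thing is asked for, a point or a joint stands for the part that bears it (a point fixed in the world has none). Each returns a list of dicts, best first, with "conf" (0 to 1); they miss things now and then, are a little off and sometimes report something else, mostly with a low value. They report only what shows in the picture. A call takes as long as a camera call.
- env.look_for(camera, label): "xyz" ([x, y, z] in mm, in world coordinates, good to about 4 mm: the middle of the surface that is visible of it).
The state is a dict: "time_s": time; "qpos": joint angles; "qvel": joint speeds; "effort": joint torques, N m; "ee_pos": TCP position; "ee_rot": TCP orientation; "force": force on the tool from outside, world axes, zero at the start; "torque": the same for the moment, N m; "gripper_width": finger opening in mm.
Only numpy, scipy, OpenCV 4.12 (cv2) and the standard library are available. Lean on these libraries where they do the work, as an engineer would, in place of code of your own. Each camera call takes 0.05 s, during which the arm holds its last target.

### The job

The bobbins are loaded in the winder box on the bench: first swing its hinged cover shut, then turn the quarter-turn fastener on the cover clockwise until its slot lines up with the two marks on the cover. Then press the cover down flush on the box against its springy seal, and finish while still holding it pressed there with the gripper, the slot still lined up with the marks. Leave the loose bobbin, the tin and the awl alone.

Things in the scene. Friction and masses are not known exactly. Their poses are not given: they have to be found in the camera images.
- housing: Open-topped wooden winder box, 200 x 240 mm, 100 mm tall, 8 mm walls, fixed to the bench; a small grey motor on its +y wall (reaches 196 mm from the centre, up to 67 mm high). Origin: centre of its underside. Its -x wall is the front (roughly towards the robot), +x the hinge side; z up.
- cover (a joint): Plywood cover's angle, rad: 0 = flush on the rim (hard stop), 0.012 to 0.03 = resting on the seal, starts open 0.6 to 1.0, limit 1.3. 205 mm hinge to front edge, 244 wide, 8 thick. Hinge axis: along the housing's y, at housing x +100 mm, z 100 mm, at the cover's underside. Stiff: stays where left; 2 to 6 N swings it shut, 7 to 10 N within 50 mm of the front edge presses it flush.
- cover_hinge (a point): Middle of the cover's outer (top) face at the hinge: 8 mm above the hinge axis when shut. Turns with the cover: x points along the cover from front edge to hinge, y along the hinge, z out of the outer face.
- cover_edge (a point): Middle of the cover's outer (top) face at its front, free edge, 204 mm from cover_hinge along the cover. Same axes as cover_hinge.
- fastener (a joint): Quarter-turn fastener's angle, rad, growing clockwise seen from above: 0 = slot parallel to the hinge, 1.571 = slot lined up with the two marks (front edge to hinge). Starts at 0.1 to 0.6, range -0.2 to 2.1, no stop or click at the marks, friction 0.06 N m, stays where left. From about 0.7 a tongue under the cover catches below a keeper on the box: turn it only with the cover shut.
- fastener_top (a point): Top centre of the fastener's grip, on its axis, 160 mm from the hinge, mid-width, 23 mm out from the cover's outer face. Grip: aluminium bar 40 mm long, 12 thick, 18 tall, on a steel disc 46 mm across, 5 thick; a black slot line runs along its top. y along bar and slot, z outwards. The marks: two dark 10 mm lines on the cover, before and behind the disc.
- bobbin: Loose empty wooden bobbin standing upright, 44 mm across, 75 mm tall, a bystander. Origin: centre of its underside.
- tin: Loose closed steel tin, 64 mm across, 75 mm tall, a bystander. Origin: centre of its underside.
- awl: Loose awl, 160 mm long, wooden handle, lying flat, a bystander. Origin: middle of its underside; x along it.
- seal (a joint): Squeeze of the springy seal, m: 0 = free, 0.006 = flush with the rim. A black rubber strip 200 mm long, standing 6 mm above the rim of the box's front wall; about 8 N on it pushes it flush. A cover let go after closing therefore sits up 2 to 5 mm at its front edge.

How it is judged (in metres and radians):
On the way, in this order (a step that is already met when the one before it is completed fails the run):
1. the cover is swung shut onto the seal (value of joint cover below 0.045 rad), for 0.2 s.
2. with the cover shut, the fastener's slot is turned to line up with the marks (value of joint fastener between 1.431 and 1.711 rad and value of joint cover below 0.045 rad), for 0.2 s.
At the end, for the whole second after the job is handed in: The fastener's slot is within 0.16 rad (9 degrees) of the marks, and the cover is held down flush (joint below 0.008 rad, about 1.6 mm at the front edge) by the gripper's fingers, which press on the cover (or its fastener) with more than 4 N through the last second (value of joint fastener between 1.411 and 1.731 rad and value of joint cover below 0.008 rad and contact force between housing and the fingers above 4 N); the arm keeps its last pose, push and grip.
It fails at once if the loose bobbin, the tin or the awl is shifted by more than 30 mm or knocked over (distance of any of bobbin, tin, awl from where it was at the start of the episode above 0.03 m or angle between any of bobbin, tin's own z axis and vertical above 0.5 rad).
It also fails if it takes over 61 s, if anything falls off the work surface, if the arm or the gripper's body presses on something with over 40 N, if the wrist force passes 120 N, or if a joint passes its speed limit or range.

## Working session

There is one attempt and no reset: what is moved stays moved. The work goes in short steps, Python scripts to look and compute and a tool call to move; the robot and the scene stay as the last step left them, time stands still between calls to the robot, and variables do not carry over. Pictures are saved under pics/ and viewed, and the job is handed in when it is done.

Besides the shell and the picture viewer there is one more tool, called as name(argument=value, ...), one argument or row to a line, values as JSON. jog_arm: Moves the arm, as the interface text tells. Its arguments: {"type":"object","properties":{"deltas":{"type":"array"},"grip_force":{"type":"number"}},"required":["deltas"]}

```bash
mkdir -p pics
python3 - <<'E'
from workcell import env
import cv2
print(env.state(), env.nose_length)
for c in ["side","top","wrist"]:
    p=env.camera_params(c);print(c,p)
    cv2.imwrite(f"pics/{c}0.png",env.grab_frame(c)[:,:,::-1])
    for l in ["housing","cover","cover_edge","cover_hinge","fastener_top","bobbin","tin","awl"]:
        print(c,l,[(d['conf'],d['xyz']) for d in env.look_for(c,l)[:2]])
print(env.state()['time_s'])
E
```

```text
{'time_s': 0.0, 'qpos': array([ 6.43425826e+01,  1.83494585e+01,  8.97090964e+01, -1.58126636e-03,
        7.20441415e+01, -1.14478508e+00]), 'qvel': array([ 0.02864203, -0.01782131, -0.08558983,  0.04521451, -0.0014443 ,
        0.01065241]), 'effort': array([ 2.55038203e-04, -4.12472391e+01, -2.31976390e+01,  7.28575420e-02,
        4.57250699e-02, -1.21159251e-04]), 'ee_pos': array([238.3424682 , 522.72267256, 230.12391901]), 'ee_rot': array([-1.79897294e+02, -5.48689797e-04,  1.55487856e+02]), 'force': array([ 0.47927492,  0.33826104, -0.27407018]), 'torque': array([ 0.01872328, -0.01783695,  0.015934  ]), 'gripper_width': 90.989394121822} 17.0
side {'fx': 424.5341191252736, 'fy': 424.5341191252736, 'cx': 251.21113527836096, 'cy': 190.86035476752252, 'k1': 0.03590334875973427, 'xyz': array([ 386.29556369, -584.21171009,  869.93400502]), 'orientation': array([-1.39992154e+02, -2.38779652e-02, -1.87897826e+01])}
side housing []
side cover []
side cover_edge [(0.76, [631.9, 55.9, 222.0]), (0.44, [609.1, 66.1, 60.9])]
side cover_hinge [(0.57, [634.1, 60.7, 219.7]), (0.35, [543.1, -21
[... 571 characters left out ...]
 210.6]), (0.49, [628.6, 315.9, 75.3])]
top cover_hinge [(0.82, [639.4, 84.2, 208.1])]
top fastener_top [(0.91, [620.2, 83.8, 245.5])]
top bobbin [(0.9, [626.6, 313.1, 75.0])]
top tin [(0.77, [668.8, -140.9, 76.4]), (0.57, [539.0, -205.5, 28.3])]
top awl [(0.74, [539.0, -204.9, 28.4])]
wrist {'fx': 323.12601659266636, 'fy': 323.12601659266636, 'cx': 257.48010897458903, 'cy': 192.53204560794936, 'k1': -0.02608244058945802, 'xyz': array([176.37188606, 550.83154411, 384.53283287]), 'orientation': array([ 1.66042989e+02, -1.78988970e-03,  6.54411896e+01])}
wrist housing []
wrist cover []
wrist cover_edge []
wrist cover_hinge []
wrist fastener_top []
wrist bobbin []
wrist tin []
wrist awl []
1.35
```

View pics/side0.png

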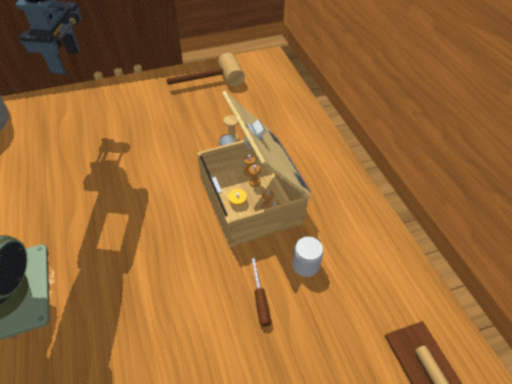

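View pics/top0.png

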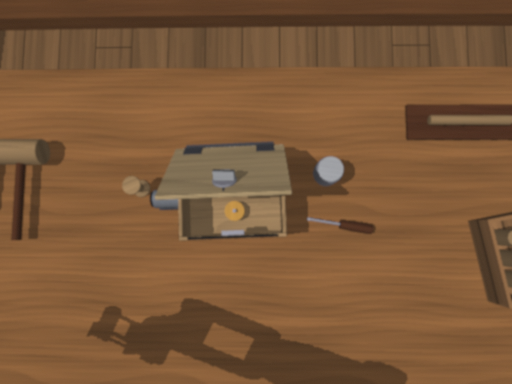

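The top view shows the box with its open cover at about (225,190), the fastener near (223,176), the bobbin at (132,186), the tin at (330,170) and the awl at (340,225). I'll zoom in for corner points.

Run:
```python
import cv2
a=cv2.imread("pics/top0.png")[130:250,110:310];cv2.imwrite("pics/topz.png",cv2.resize(a,None,fx=4,fy=4,interpolation=cv2.INTER_CUBIC))
a=cv2.imread("pics/side0.png")[80:260,180:340];cv2.imwrite("pics/sidez.png",cv2.resize(a,None,fx=3.3,fy=3.3,interpolation=cv2.INTER_CUBIC))
```

```text
(no output)
```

View pics/topz.png

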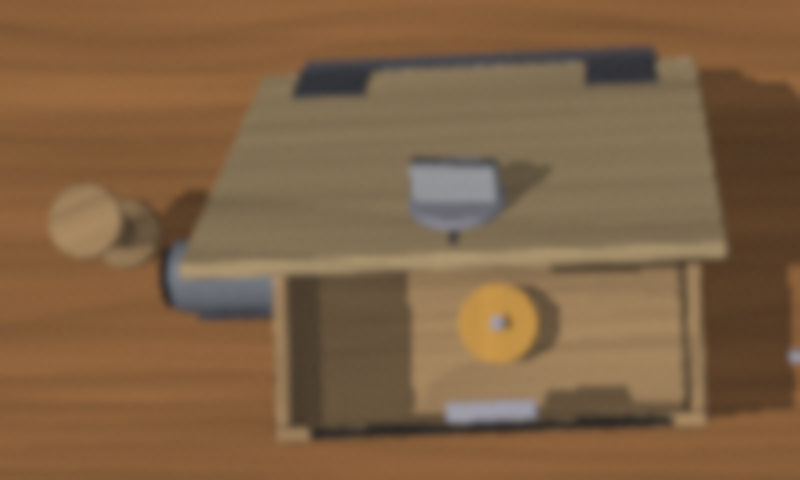

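View pics/sidez.png

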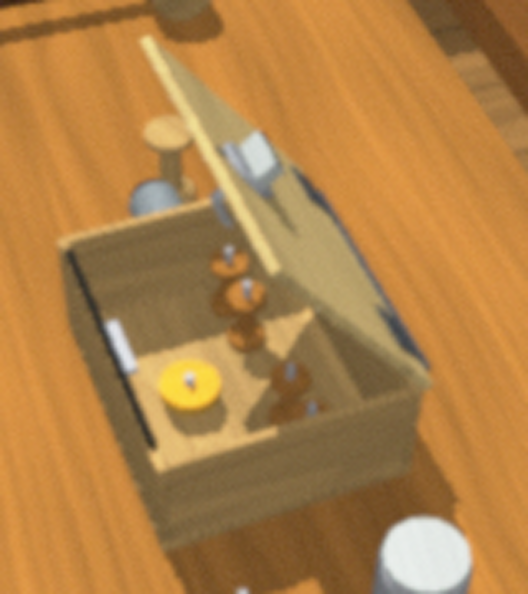

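```bash
cat > h.py <<'E'
import numpy as np, cv2
from scipy.spatial.transform import Rotation as R
from scipy.optimize import least_squares
def proj(p,cam):
    Rc=R.from_euler('xyz',cam['orientation'],degrees=True).as_matrix()
    q=(np.atleast_2d(p)-cam['xyz'])@Rc
    s=q[:,:2]/q[:,2:]; r2=(s**2).sum(1,keepdims=True)
    s=s*(1+cam['k1']*r2)
    return s*[cam['fx'],cam['fy']]+[cam['cx'],cam['cy']]
def H(v,pts):  # housing frame to world
    x,y,yaw=v[:3]
    return np.asarray(pts,float)@R.from_euler('z',yaw).as_matrix().T+[x,y,0]
def cov(th,d,y,h): # d from hinge to front, h out from underside
    # x,z in housing
    return [100-d*np.cos(th)+h*np.sin(th), y, 100+d*np.sin(th)+h*np.cos(th)]
E
python3 - <<'E'
from h import *
from workcell import env
ct=env.camera_params('top');cs=env.camera_params('side')
T=lambda u,v:(u/4+110-.375,v/4+130-.375); S=lambda u,v:(u/3.3+180-.35,v/3.3+80-.35)
def pts(th):
    t=[[-100,120,100],[-100,-120,100],cov(th,204.5,122,8),cov(th,204.5,-122,8),cov(th,204.5,122,0),cov(th,204.5,-122,0)]
    s=[[-100,120,100],[-100,-120,100],cov(th,204.5,122,8),cov(th,204.5,-122,8),[-100,-120,0]]
    return t,s
ot=np.array([T(276,440),T(705,426),T(183,263),T(727,242),T(180,278),T(725,258)])
os_=np.array([S(60,243),S(157,468),S(152,39),S(281,267),S(168,546)])
def f(v):
    t,s=pts(v[3]); return np.r_[(proj(H(v,t),ct)-ot).ravel(),(proj(H(v,s),cs)-os_).ravel()]
r=least_squares(f,[630,80,0,0.8]);print(r.x,np.degrees(r.x[2]));print(r.fun.round(1))
for n,c in (("fast",cov(r.x[3],160,0,31)),("edge",cov(r.x[3],204,0,8)),("hinge",cov(r.x[3],0,0,8))): print(n,H(r.x,[c]))
for n,c in (("fast0",cov(0.02,160,0,31)),("edge0",cov(0.02,204,0,8)),("hinge0",cov(0.02,0,0,8))): print(n,H(r.x,[c]))
E
```

```text
[6.10665421e+02 8.15752643e+01 3.91334433e-02 9.17832578e-01] 2.2421811387155435
[-0.1 -1.1  0.6 -1.4 -1.1 -0.3  0.3 -0.3  0.5 -0.2  0.7 -0.4 -0.7 -2.
  0.4  0.9 -1.7 -1.5 -1.   0.6 -1.2  1.6]
fast [[638.06041654  82.64787242 245.91970675]]
edge [[593.09437785  80.88729767 266.89482872]]
hinge [[716.93828826  85.73621182 104.86034509]]
fast0 [[551.36281666  79.25336382 134.19358688]]
edge0 [[506.94567954  77.51428045 112.07812806]]
hinge0 [[710.74872658  85.49386923 107.99840005]]
```

```bash
cat >> h.py <<'E'
HV=[610.67,81.58,0.0391]
def todelta(cur,yawdeg,tgt):
    y=np.radians(yawdeg); d=np.asarray(tgt)-cur
    ax=np.array([[np.cos(y),np.sin(y),0],[np.sin(y),-np.cos(y),0],[0,0,-1]])
    return ax@d
def tcpfor(th,d=182,y=50):
    c=H(HV,[[*cov(th,d,y,8)]])[0]
    return c+[13,0.5,17]
E
python3 - <<'E'
from h import *
start=np.array([238.554,523.195,230.976])
p0=tcpfor(.93); print(p0); a=p0+[0,0,40]
print(todelta(start,155.49,a))
for th in np.arange(.93,-.05,-.06): print(round(th,2),todelta(a,92.2,tcpfor(th)).round(1),tcpfor(th).round(0))
E
```

```text
[619.3245017  131.94824899 267.6775011 ]
[-508.76836359 -198.0276429   -76.7015011 ]
0.93 [ 0.  0. 40.] [619. 132. 268.]
0.87 [-0.  -8.9 46.4] [610. 132. 261.]
0.81 [ -0.  -17.3  53.3] [602. 131. 254.]
0.75 [ -0.  -25.3  60.8] [594. 131. 247.]
0.69 [ -0.  -32.9  68.7] [586. 131. 239.]
0.63 [ -0. -40.  77.] [579. 130. 231.]
0.57 [ -0.  -46.5  85.7] [573. 130. 222.]
0.51 [ -0.  -52.5  94.8] [567. 130. 213.]
0.45 [ -0.  -58.  104.3] [561. 130. 203.]
0.39 [ -0.  -62.9 114.1] [556. 129. 194.]
0.33 [ -0.  -67.2 124.1] [552. 129. 184.]
0.27 [ -0.  -70.9 134.4] [548. 129. 173.]
0.21 [-1.000e-01 -7.390e+01  1.449e+02] [545. 129. 163.]
0.15 [-1.000e-01 -7.640e+01  1.556e+02] [543. 129. 152.]
0.09 [-1.000e-01 -7.820e+01  1.664e+02] [541. 129. 141.]
0.03 [-1.000e-01 -7.930e+01  1.772e+02] [540. 129. 130.]
-0.03 [-1.000e-01 -7.980e+01  1.881e+02] [540. 129. 120.]
```

jog_arm(
  deltas=[
    [[0, 0, -0.04, 0, 0], [0, 0, -0.077, 0, 0], [-0.509, -0.198, -0.077, 63.3, 0], [-0.509, -0.198, -0.077, 63.3, 0], [-0.509, -0.198, -0.077, 63.3, 0], [-0.509, -0.198, -0.077, 63.3, 0], [-0.509, -0.198, -0.077, 63.3, 0], [-0.509, -0.198, -0.077, 63.3, 0], [-0.509, -0.198, -0.077, 63.3, 0], [-0.509, -0.198, -0.077, 63.3, 0], [-0.509, -0.198, -0.077, 63.3, 0], [-0.509, -0.198, -0.077, 63.3, 0], [-0.509, -0.198, -0.077, 63.3, 0], [-0.509, -0.198, -0.077, 63.3, 0], [-0.509, -0.198, -0.077, 63.3, 0], [-0.509, -0.198, -0.077, 63.3, 0], [-0.509, -0.198, -0.077, 63.3, 0], [-0.509, -0.198, -0.077, 63.3, 0], [-0.509, -0.198, -0.077, 63.3, 0], [-0.509, -0.198, -0.077, 63.3, 0]],
  ],
  grip_force=30,
)

```text
time_s: 3.02
ee_pos: [618.6, 133.2, 308.4]
ee_rot: [180.0, -0.0, 92.3]
force: [-0.1, -0.1, -0.6]
gripper_width: 0.6
```

Run:
```python
from workcell import env
import cv2
print(env.state())
for c in ["side","wrist"]:
    cv2.imwrite(f"pics/{c}1.png",env.grab_frame(c)[:,:,::-1])
a=cv2.imread("pics/side1.png")[40:260,140:340];cv2.imwrite("pics/side1z.png",cv2.resize(a,None,fx=2.7,fy=2.7,interpolation=cv2.INTER_CUBIC))
```

```text
{'time_s': 3.0167, 'qpos': array([1.11007197e+01, 2.17768305e+01, 7.34130633e+01, 2.56020603e-02,
       8.47978708e+01, 8.79730335e+00]), 'qvel': array([ 0.09529735, -0.18138727, -0.19881586, -0.17426331, -0.04593186,
       -0.08543362]), 'effort': array([-4.43569198e-01, -4.55360055e+01, -2.46354264e+01,  6.11822144e-02,
        1.36641873e-02,  2.39680499e-03]), 'ee_pos': array([618.55441881, 133.22739369, 308.38755571]), 'ee_rot': array([ 1.79991809e+02, -2.70683410e-02,  9.23010997e+01]), 'force': array([-0.06185705, -0.12723698, -0.55863284]), 'torque': array([-0.09516201,  0.03286792,  0.01138381]), 'gripper_width': 0.5520746370714548}
```

View pics/side1z.png

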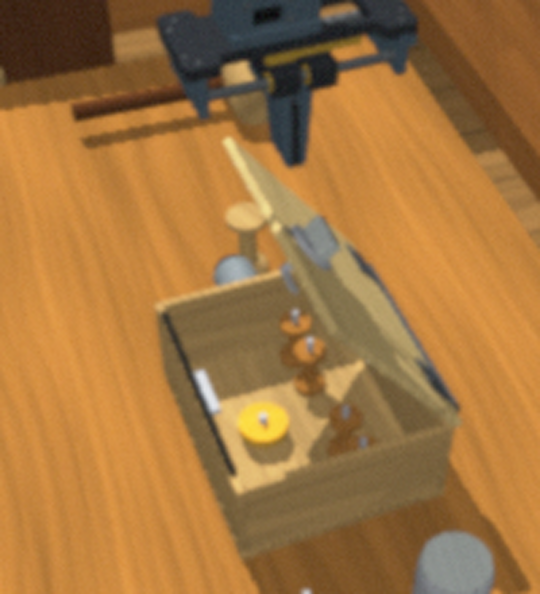

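View pics/wrist1.png

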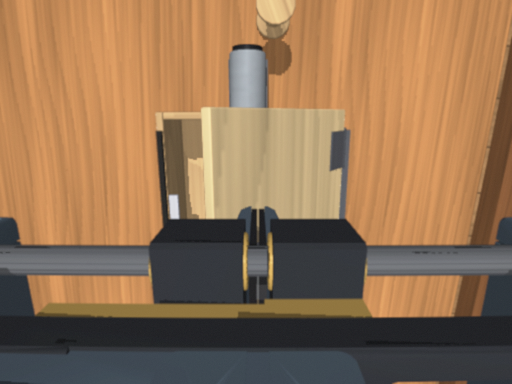

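Wrist view: the cover's front edge is at column 205 and the closed fingertips at about (258,210), above the outer face. Next I follow the arc down.

jog_arm(
  deltas=[
    [[0, 0, 0.02, 0, 0], [0, 0, 0.034, 0, 0], [0, -0.002, 0.042, 0, 0], [0, -0.009, 0.0465, 0, 0], [0, -0.017, 0.053, 0, 0], [0, -0.025, 0.061, 0, 0], [0, -0.033, 0.069, 0, 0], [0, -0.04, 0.077, 0, 0], [0, -0.0465, 0.086, 0, 0], [0, -0.0525, 0.095, 0, 0], [0, -0.058, 0.104, 0, 0], [0, -0.063, 0.114, 0, 0], [0, -0.067, 0.124, 0, 0], [0, -0.071, 0.134, 0, 0], [0, -0.074, 0.145, 0, 0], [0, -0.0765, 0.155, 0, 0], [0, -0.078, 0.163, 0, 0], [0, -0.079, 0.169, 0, 0], [0, -0.079, 0.173, 0, 0], [0, -0.079, 0.173, 0, 0]],
  ],
)

```text
time_s: 4.78
ee_pos: [540.2, 128.9, 134.3]
ee_rot: [-179.9, 0.0, 92.2]
force: [-0.5, 1.1, -0.4]
gripper_width: 0.2
```

jog_arm(
  deltas=[
    [[0, 0, 0.002, 0, 0], [0, 0, 0.004, 0, 0], [0, 0, 0.006, 0, 0], [0, 0, 0.007, 0, 0], [0, 0, 0.007, 0, 0]],
  ],
)

```text
time_s: 5.2
ee_pos: [540.8, 128.9, 128.2]
ee_rot: [180.0, -0.0, 92.2]
force: [0.0, 0.6, 1.7]
gripper_width: 0.4
```

Run:
```python
from workcell import env
import cv2
print(env.state()['force'],env.state()['ee_pos'])
cv2.imwrite(f"pics/side2.png",env.grab_frame("side")[:,:,::-1])
a=cv2.imread("pics/side2.png")[40:260,140:340];cv2.imwrite("pics/side2z.png",cv2.resize(a,None,fx=2.7,fy=2.7,interpolation=cv2.INTER_CUBIC))
```

```text
[0.04187955 0.5967272  1.68357844] [540.75791676 128.93636578 128.19425093]
```

View pics/side2z.png

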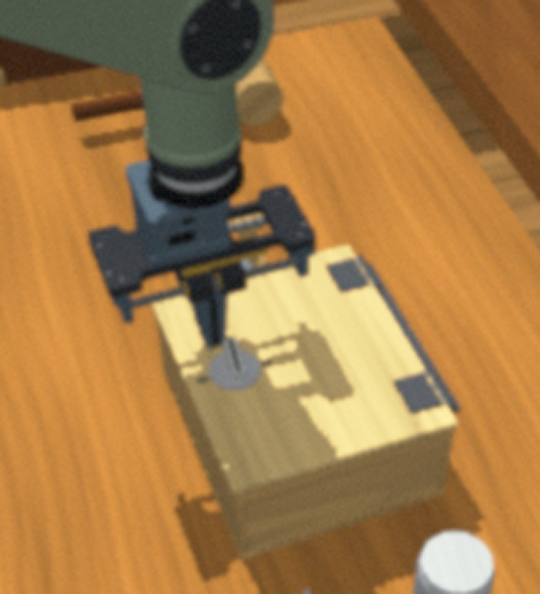

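The cover is almost shut, with the fastener disc at about (235,365). I press a bit more.

jog_arm(
  deltas=[
    [[0, 0, 0.001, 0, 0], [0, 0, 0.002, 0, 0], [0, 0, 0.003, 0, 0], [0, 0, 0.003, 0, 0], [0, 0, 0.003, 0, 0]],
  ],
)

```text
time_s: 5.67
ee_pos: [540.7, 128.9, 125.7]
ee_rot: [180.0, -0.0, 92.2]
force: [-2.3, 0.5, 6.7]
gripper_width: 0.3
```

jog_arm(
  deltas=[
    [[0, 0, -0.03, 0, 0], [0, 0, -0.07, 0, 0], [-0.04, 0, -0.1, 0, 0.04], [-0.08, 0, -0.1, 0, 0.04], [-0.12, 0, -0.1, 0, 0.04], [-0.14, 0, -0.1, 0, 0.04], [-0.14, 0, -0.1, 0, 0.04], [-0.14, 0, -0.1, 0, 0.04]],
  ],
)

```text
time_s: 6.33
ee_pos: [545.9, -12.2, 224.6]
ee_rot: [-180.0, -0.0, 92.0]
force: [-0.2, 0.5, 0.4]
gripper_width: 37.7
```

Run:
```python
from workcell import env
import cv2
s=env.state();print(s['force'],s['ee_pos'],s['ee_rot'],s['time_s'])
print(env.camera_params("wrist"))
for c in ("wrist","top"):
    cv2.imwrite(f"pics/{c}3.png",env.grab_frame(c)[:,:,::-1])
    for l in ("fastener_top","cover_edge"): print(c,l,[(d['conf'],d['xyz']) for d in env.look_for(c,l)[:2]])
a=cv2.imread("pics/top3.png")[130:250,150:310];cv2.imwrite("pics/top3z.png",cv2.resize(a,None,fx=5,fy=5,interpolation=cv2.INTER_CUBIC))
```

```text
[-0.16671841  0.48179661  0.35233033] [545.92670877 -12.15362191 224.64464632] [-1.79995185e+02 -1.85438411e-02  9.20315599e+01] 6.3333
{'fx': 323.12601659266636, 'fy': 323.12601659266636, 'cx': 257.48010897458903, 'cy': 192.53204560794936, 'k1': -0.02608244058945802, 'xyz': array([542.69783636,  54.83304546, 378.20861724]), 'orientation': array([ 1.66079511e+02, -2.65484206e-02,  1.98170990e+00])}
wrist fastener_top [(0.96, [548.9, 77.8, 115.4])]
wrist cover_edge [(0.98, [606.8, 65.1, 103.7])]
top fastener_top []
top cover_edge [(0.7, [638.0, 137.7, 112.1])]
```

View pics/wrist3.png

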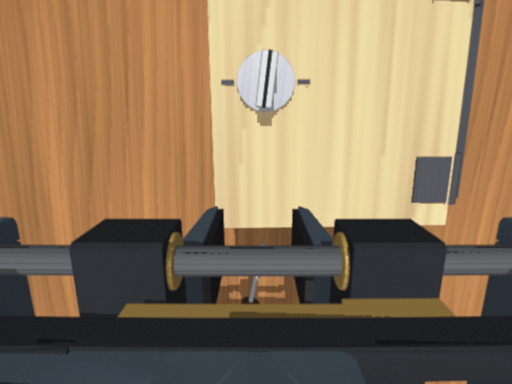

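View pics/top3z.png

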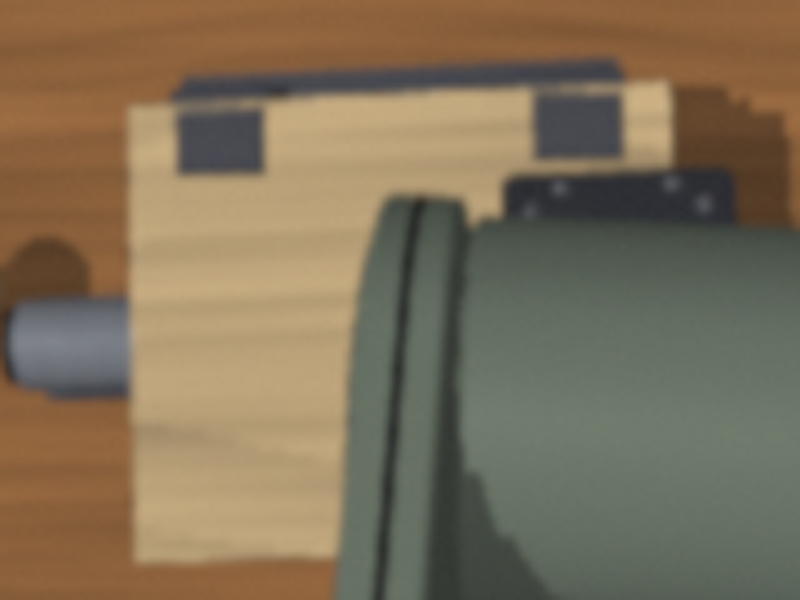

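The wrist view shows the disc at (266,81), the slot running from about (271,50) to (265,107), and the marks at (228,82) and (304,81). Next I measure these precisely.

Run:
```python
import cv2
a=cv2.imread("pics/wrist3.png")[40:130,210:320];cv2.imwrite("pics/wrist3z.png",cv2.resize(a,None,fx=6,fy=6,interpolation=cv2.INTER_CUBIC))
```

```text
(no output)
```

View pics/wrist3z.png

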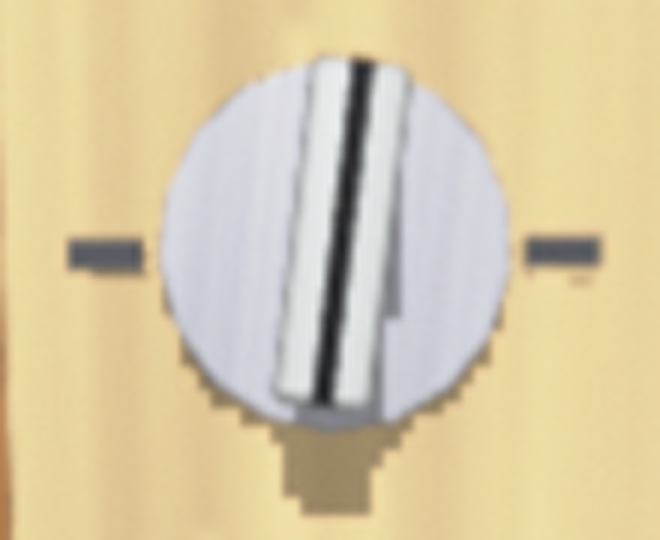

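```bash
cat >> h.py <<'E'
def unproj(uv,cam,z):
    K=np.array([[cam['fx'],0,cam['cx']],[0,cam['fy'],cam['cy']],[0,0,1]])
    n=cv2.undistortPoints(np.array(uv,float).reshape(-1,1,2),K,np.array([cam['k1'],0,0,0,0.]))[:,0]
    Rc=R.from_euler('xyz',cam['orientation'],degrees=True).as_matrix()
    d=np.c_[n,np.ones(len(n))]@Rc.T
    return cam['xyz']+d*((z-cam['xyz'][2])/d[:,2])[:,None]
E
python3 - <<'E'
from h import *
from workcell import env
c=env.camera_params("wrist"); Z=lambda u,v:(u/6+210-.4,v/6+40-.4)
s=unproj([Z(364,62),Z(322,402)],c,134); m=unproj([Z(105,255),Z(562,250)],c,111)
print(s,s.mean(0),np.degrees(np.arctan2(*(s[0]-s[1])[:2])),m,m.mean(0),np.degrees(np.arctan2(*(m[1]-m[0])[1::-1])))
print(H(HV,[cov(.02,160,0,31)]))
st=env.state(); print(st['ee_pos'],st['ee_rot'])
E
```

```text
[[549.85221896 100.421709   134.        ]
 [546.58770166  61.43261686 134.        ]] [548.21996031  80.92716293 134.        ] 4.786154051282091 [[517.68814557  79.47234056 111.        ]
 [577.64246675  82.46974946 111.        ]] [547.66530616  80.97104501 111.        ] 2.862112418982175
[[551.36731776  79.26008277 134.19358688]]
[545.93908293  -9.94780921 224.77669615] [-1.79989494e+02 -1.43637589e-02  9.22859808e+01]
```

Run:
```python
from h import *
from workcell import env
c=env.camera_params("wrist"); im=env.grab_frame("wrist")[:,:,::-1]; cv2.imwrite("pics/wrist4.png",im); print(c['xyz'],c['orientation'],env.state()['ee_pos'])
cv2.imwrite("pics/wrist4z.png",cv2.resize(im[40:130,210:320],None,fx=6,fy=6,interpolation=cv2.INTER_CUBIC))
```

```text
[542.4310999   57.03709449 378.33515043] [ 1.66072743e+02 -2.07440539e-02  2.23789972e+00] [545.92399306 -10.08374894 224.82541634]
```

View pics/wrist4z.png

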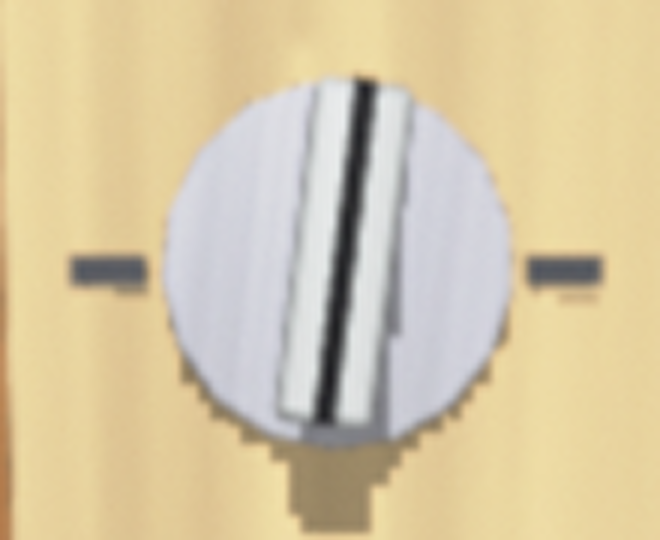

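Run:
```python
from h import *
from workcell import env
c=env.camera_params("wrist"); Z=lambda u,v:(u/6+210-.4,v/6+40-.4)
s=unproj([Z(366,82),Z(324,422)],c,134); m=unproj([Z(108,270),Z(565,270)],c,111)
print(s.mean(0),np.degrees(np.arctan2(*(s[0]-s[1])[:2])),m.mean(0),np.degrees(np.arctan2(*(m[1]-m[0])[1::-1])))
cur=np.array([545.92,-10.08,224.8]); cy=92.26
for z in (165,131):print(todelta(cur,cy,[548.4,79.2,z]))
```

```text
[548.59272119  78.53638572 134.        ] 4.764365233426775 [548.19667528  78.67681183 111.        ] 2.257716244198793
[89.11275839  5.99875756 59.8       ]
[89.11275839  5.99875756 93.8       ]
```

jog_arm(
  deltas=[
    [[0.03, 0.002, 0, 3, 0.04], [0.06, 0.004, 0.02, 6, 0.04], [0.0887, 0.006, 0.045, 7, 0.04], [0.0887, 0.006, 0.06, 7, 0.04], [0.0887, 0.006, 0.075, 7, 0.04], [0.0887, 0.006, 0.083, 7, 0.04], [0.0887, 0.006, 0.088, 7, 0.04], [0.0887, 0.006, 0.088, 7, 0.04]],
  ],
  grip_force=20,
)

```text
time_s: 7.35
ee_pos: [548.2, 77.9, 136.2]
ee_rot: [-179.9, 0.0, 85.2]
force: [0.1, -1.2, 0.0]
gripper_width: 39.8
```

Run:
```python
from workcell import env
import cv2
print(env.state()['force'],env.state()['ee_pos'],env.state()['ee_rot'])
im=env.grab_frame("side")[:,:,::-1]
cv2.imwrite("pics/side5z.png",cv2.resize(im[100:260,160:320],None,fx=3.6,fy=3.6,interpolation=cv2.INTER_CUBIC))
cv2.imwrite("pics/wrist5.png",env.grab_frame("wrist")[:,:,::-1])
```

```text
[ 0.09964786 -1.18498553  0.00968998] [548.17722113  77.88264325 136.23265378] [-1.79917599e+02  1.32374742e-02  8.51990788e+01]
```

View pics/side5z.png

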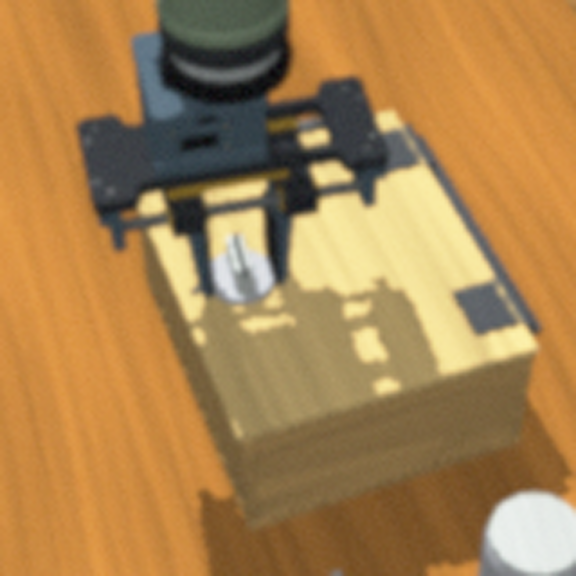

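View pics/wrist5.png

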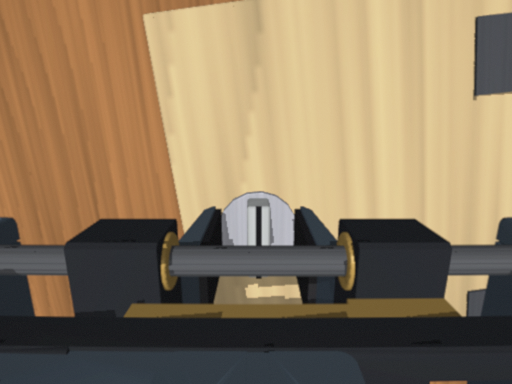

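The bar, at (258,240) in the wrist view, sits centred and parallel between the jaws. I close the gripper.

jog_arm(
  deltas=[
    [[0, 0, 0, 0, 0.008], [0, 0, 0, 0, 0.008], [0, 0, 0, 0, 0.008], [0, 0, 0, 0, 0.008], [0, 0, 0, 0, 0.008]],
  ],
  grip_force=20,
)

```text
time_s: 7.87
ee_pos: [548.9, 77.7, 137.3]
ee_rot: [179.9, -0.0, 85.2]
force: [0.2, 0.3, 1.0]
gripper_width: 11.7
```

jog_arm(
  deltas=[
    [[0, 0, 0, 5, 0.008], [0, 0, 0, 10, 0.008], [0, 0, 0, 15, 0.008], [0, 0, 0, 20, 0.008], [0, 0, 0, 25, 0.008], [0, 0, 0, 30, 0.008], [0, 0, 0, 35, 0.008], [0, 0, 0, 40, 0.008], [0, 0, 0, 45, 0.008], [0, 0, 0, 50, 0.008], [0, 0, 0, 55, 0.008], [0, 0, 0, 60, 0.008], [0, 0, 0, 65, 0.008], [0, 0, 0, 70, 0.008], [0, 0, 0, 75, 0.008], [0, 0, 0, 79, 0.008], [0, 0, 0, 83, 0.008], [0, 0, 0, 83, 0.008], [0, 0, 0, 83, 0.008], [0, 0, 0, 83, 0.008]],
  ],
  grip_force=20,
)

```text
time_s: 9.53
ee_pos: [547.6, 79.0, 137.2]
ee_rot: [-179.9, 0.1, 2.3]
force: [-3.4, 5.8, 3.3]
gripper_width: 11.8
```

Run:
```python
from workcell import env
import cv2
s=env.state();print(s['force'],s['torque'],s['ee_pos'],s['ee_rot'])
im=env.grab_frame("side")[:,:,::-1]
cv2.imwrite("pics/side6z.png",cv2.resize(im[100:260,160:320],None,fx=3.6,fy=3.6,interpolation=cv2.INTER_CUBIC))
cv2.imwrite("pics/wrist6.png",env.grab_frame("wrist")[:,:,::-1])
```

```text
[-3.38954558  5.77171046  3.30319939] [ 0.77450651  0.87566488 -0.07211376] [547.60645268  78.95197063 137.18231934] [-1.79863746e+02  1.08470830e-01  2.25730851e+00]
```

View pics/side6z.png

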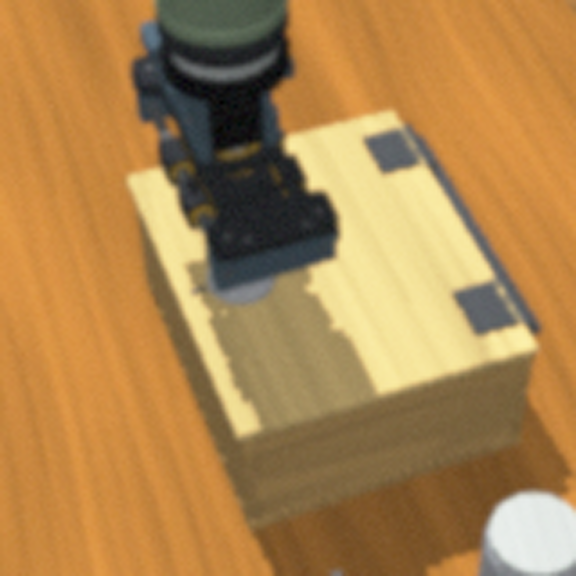

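View pics/wrist6.png

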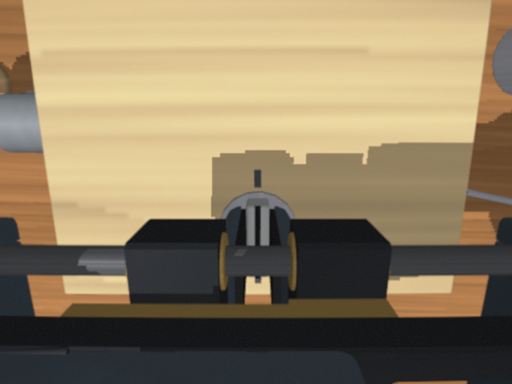

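Wrist view: the slot at (258,205–280) lines up with the mark at (257,178), and the tool yaw of 2.26° equals the marks' direction. Now I press down.

jog_arm(
  deltas=[
    [[0, 0, 0.001, 0, 0.008], [0, 0, 0.002, 0, 0.008], [0, 0, 0.003, 0, 0.008], [0, 0, 0.004, 0, 0.008], [0, 0, 0.005, 0, 0.008], [0, 0, 0.005, 0, 0.008], [0, 0, 0.005, 0, 0.008]],
  ],
  grip_force=20,
)

```text
time_s: 10.22
ee_pos: [547.4, 79.0, 134.2]
ee_rot: [-179.9, 0.1, 2.3]
force: [-8.3, 4.5, 15.5]
gripper_width: 11.8
```

jog_arm(
  deltas=[
    [[-0.001, 0, 0.001, 0, 0.008], [-0.001, 0, 0.002, 0, 0.008], [-0.001, 0, 0.002, 0, 0.008], [-0.001, 0, 0.002, 0, 0.008]],
  ],
  grip_force=20,
)

```text
time_s: 10.55
ee_pos: [547.4, 79.0, 134.0]
ee_rot: [-179.9, -0.1, 2.3]
force: [-9.3, 3.4, 24.0]
gripper_width: 11.8
```

Run:
```python
from workcell import env
import cv2
s=env.state();print(s['force'],s['torque'],s['ee_pos'],s['ee_rot'])
im=env.grab_frame("side")[:,:,::-1]
cv2.imwrite("pics/side7z.png",cv2.resize(im[130:250,180:320],None,fx=5,fy=5,interpolation=cv2.INTER_CUBIC))
```

```text
[-9.31712919  3.41910705 24.00634486] [ 0.65701914  1.78543849 -0.05355646] [547.37728038  78.98571001 133.97871482] [-1.79851005e+02 -1.14249642e-01  2.26272746e+00]
```

View pics/side7z.png

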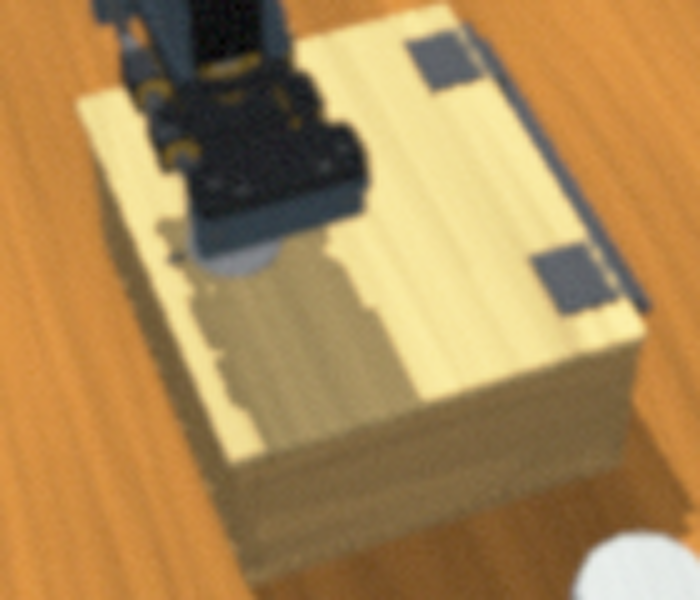

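jog_arm(
  deltas=[
    [[0, 0, 0, 0, 0.008], [0, 0, 0, 0, 0.008], [0, 0, 0, 0, 0.008], [0, 0, 0, 0, 0.008], [0, 0, 0, 0, 0.008], [0, 0, 0, 0, 0.008], [0, 0, 0, 0, 0.008], [0, 0, 0, 0, 0.008], [0, 0, 0, 0, 0.008], [0, 0, 0, 0, 0.008], [0, 0, 0, 0, 0.008], [0, 0, 0, 0, 0.008]],
  ],
  grip_force=40,
)

```text
time_s: 11.6
ee_pos: [547.4, 79.0, 134.0]
ee_rot: [-179.9, -0.1, 2.3]
force: [-9.7, 4.0, 22.3]
gripper_width: 11.9
```

Run:
```python
from workcell import env
import cv2
s=env.state();print(s['time_s'],s['force'],s['ee_pos'],s['ee_rot'])
im=env.grab_frame("wrist")[:,:,::-1]
cv2.imwrite("pics/wrist8z.png",cv2.resize(im[130:310,150:370],None,fx=3.3,fy=3.3,interpolation=cv2.INTER_CUBIC))
print(env.state()['force'],env.state()['ee_pos'])
```

```text
11.6 [-9.66925613  4.03113172 22.25776182] [547.36253179  78.96709335 133.97559585] [-1.79851815e+02 -1.14576907e-01  2.26300695e+00]
[-8.71297092  4.01696289 23.09955064] [547.36326478  78.97011434 133.99107854]
```

View pics/wrist8z.png

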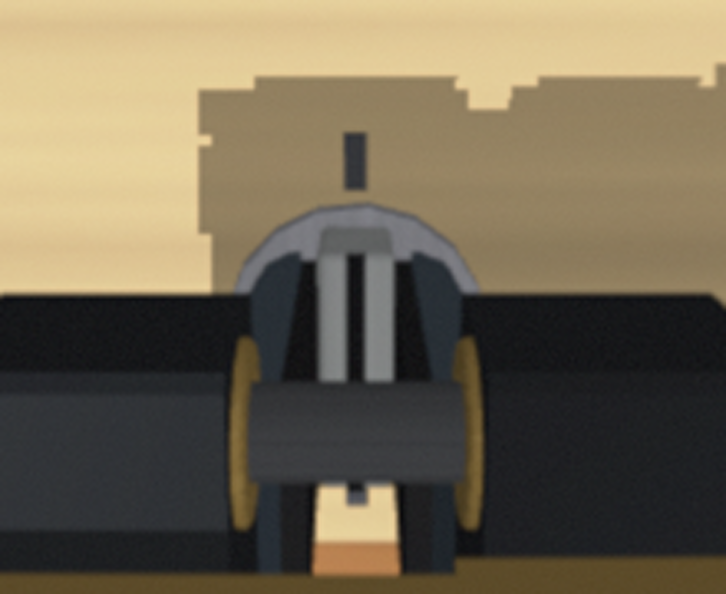

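Run:
```python
from workcell import env
env.job_done(); s=env.state(); print(s['time_s'],s['force'],s['ee_pos'])
```

```text
the job is handed in; nothing more can be done
the job is handed in; nothing more can be done
```

I swung the cover shut with closed fingers, then gripped the fastener bar and turned it 83° clockwise. I pressed the cover down through that same grip and handed the job in at about 11.7 s with the gripper still holding it.

- **Slot:** the last wrist picture shows the slot in line with both marks. The tool yaw of 2.26° matches the measured direction of the marks.
- **Press:** the gripper was holding the cover down with a steady 22–24 N. The cover is on its hard stop as far as I can tell, because the last 8.5 N moved it only 0.2 mm and it did not drift over a further second. I inferred this from force and position, since the cover's angle can't be read directly.
- **Sideways load:** about 9 N of sideways force remained on the gripper. It stayed steady, so I left it.
- **Bobbin, tin and awl:** the arm's path stayed clear of all three. I did not measure their positions again at the end.

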